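Put the inspection mark on a job docket with a spring hand stamp

ROBOT

A 6-joint arm with a two-finger parallel gripper is mounted at the origin on a cart in front of the work surface, level with it; the furniture and walls round the work are solid. World frame = base frame: x ahead of the robot, y to its left, z up, the work surface at z = 0. Lengths are in m, angles in rad, forces in N, time in s.
With the tool pointing down it reaches from about 0.3 to 0.875 m from the base axis. Payload 6.4 kg.
Tool frame: the origin (TCP) lies at the very end of the fingers, on their centre line; the grasp point (between the pads) lies 19 mm behind it; z points along the fingers, y is the line along which they close (so a half turn about z gives the same grasp; the last joint's range is limited). The gripper opens to 85 mm and grips with 20 to 120 N. Pads are 22 mm wide; open, the fingers measure 114 mm over their backs; the gripper's body (76 mm by 85 mm) begins 54 mm behind the grasp point. The pads swing forward as they close: fully open they stand 13 mm farther back than shut.
Start: joints at [-1.437, 0.181, 1.607, -0, 1.354, -0.206], TCP at [0.192, -0.542, 0.231] pointing down, gripper open.
Joint ranges: [-2.99, 2.99], [-0.89, 2.07], [0.3, 2.58], [-1.14, 4.28], [0, 2.63], [-3.12, 3.12]. Speed limits (rad/s): [2.57, 2.57, 3.01, 3.14, 3.14, 3.14].

INTERFACE

Orientations are given as a unit quaternion [w, x, y, z].
In Python, from bench import ctrl, viewer gives the robot as it stands (ctrl), with the cameras (viewer).
- The arm moves only by the tool move_tool, called after ">>>" by a JSON object that holds its "api" and its "payload". Schema: {"type":"object","properties":{"plan":{"type":"array","items":{"type":"array","prefixItems":[{"type":"array","items":{"type":"number"},"minItems":3,"maxItems":3},{"type":"array","items":{"type":"number"},"minItems":3,"maxItems":3},{"type":"number"}],"minItems":3,"maxItems":3},"minItems":1,"maxItems":10},"only":{"type":"string"},"quiet":{"type":"boolean"},"lines":{"type":"string"}},"required":["plan"],"additionalProperties":false}. plan is a list of rows, 1 to 10 of them, each written [[dx, dy, dz], [rx, ry, rz], opening]: dx, dy, dz in fractions of the full range, 1 being 0.8 m, then a rotation vector rx, ry, rz in normalised numbers (1 is pi/2 rad), then the opening from 0.0 (shut) to 1.0 (fully open); each row is the pose to reach, as a shift and turn from the pose commanded when the call began, along the tool's axes at that moment; what a row does not reach only later rows make up. A row lasts 1/8 s, in which the tool goes at most 0.0625 m and 0.188 rad, less where a joint would pass 70% of its speed; a pose out of reach is approached as far as the arm can. The fingers move at their own pace and stop on an object; the grip force is fixed at half the most. Time passes only in rows, so rows that do not move let the fingers close. The tool returns the time, the measured TCP pose, the force, the opening and the grip force at its end. only (a regular expression) keeps the lines of the reply that match it, lines (a string "A,B") keeps lines A to B, and quiet returns only ok. No shift or turn number may pass 1 either way. Input that does not fit is refused with a message, and nothing moves.
- ctrl.get_obs(): the state, without advancing time (a new reading comes with each control period).
- viewer.camera(name): name is "side" or "top" or "wrist"; returns the picture (384x512x3 uint8, blue, green, red); there is no depth.
- viewer.camera_params(name): a dict with "fovy" (degrees; the focal length in pixels is half the picture's height over the tangent of half this angle, whatever the lens; pixels are square), "cx", "cy" (the principal point, pixels), "view" (4x4, takes a point from world to camera coordinates). Camera axes: x right, y up, looking along -z (the intrinsics and any distortion apply to the point x, -y, -z); pixel columns grow to the right and rows downward; lengths in m; the calibration is good to about 2 mm. A picture is of the moment at which its call begins: read the wrist's pose just before it. camera_params takes no time and is no camera call; for the wrist camera it gives the pose at the moment of the call.
- ctrl.hand_in(): hands the job in; it is judged then, once.
The state is a dict: "time_s": time; "q": joint angles; "dq": joint speeds; "joint_efforts": joint torques, N m; "eef_pos": TCP position; "eef_rot": TCP orientation; "wrist_force": force on the tool from outside, world axes, zero at the start; "torque": the same for the moment, N m; "opening": opening from 0.0 (shut) to 1.0 (fully open); "grasp_force": force on a finger pad.
Only numpy, scipy, OpenCV 4.12 (cv2) and the standard library are available. Lean on these libraries where they do the work, as an engineer would, in place of code of your own. Each camera call takes 0.05 s, during which the arm holds its last target. There are 200 camera calls.

TASK

Two job dockets lie on the bench on small clipboards; the big box on one already carries the blue inspection mark, the other's is still empty. Take the hand stamp from its tray, stand it square inside the empty box, push its head fully down to the stop so that it prints there and nowhere else, and then stand the stamp back in its tray. Do not disturb the paste pot or the dropper bottle.

Things in the scene. Friction and masses are not known exactly. Their poses are not given: they have to be found in the camera images.
- stamp: hand stamp with a spring head, loose, about 0.23 kg: black housing 50 mm (its x) by 70 mm (its y) and 36 mm high, on which the plunger head rides; 100 mm high overall with the head up. Origin at the centre of the housing's underside, z up. The print is a plain framed mark 30 x 50 mm centred under the origin, the same either way round, so a half turn does not matter
- plunger_top (a point): centre of the top face of the stamp's head, a black block with a red cap, 36 mm (stamp x) by 56 mm (stamp y), flat-sided and 46 mm tall (this point is 100 mm above the stamp's underside when up, 84 mm when fully down). It may be gripped across either pair of sides to carry the whole stamp, and may be pressed from above, gripped or not
- plunger (a joint): how far the head is pushed down into the stamp, m: 0 = up, 0.016 = fully down on its stop, where the stamp prints. A spring resists: about 5 N to start it, 12 N at the stop; it rises by itself when let go
- docket_blank: clipboard with the docket whose big box is still EMPTY: brown board 180 mm (its x) by 125 mm (its y), paper surface 5 mm above its origin, which is at the centre of its underside; a steel clip 14 mm high at its +x end. Does not move
- docket_blank_box (a point): centre of the empty navy-outlined box on that docket, on the paper; the box is 60 mm along x and 84 mm along y, axes as the clipboard's
- docket_marked: the other clipboard, same size and make, whose box already carries a blue framed mark; it must not be stamped again. Does not move
- stamp_tray: the stamp's shallow dark grey tray, 92 mm (its x) by 112 mm (its y) outside, walls 4 mm thick and 11 mm high, inner floor 4 mm above the bench. Origin at the centre of its underside. Does not move
- paste_pot: white round pot with blue band, 68 mm across, 43 mm high, behind the work; bystander, origin at the centre of its underside
- dropper_bottle: amber dropper bottle, 34 mm across, 102 mm high, behind the work; bystander, origin at the centre of its underside

How it is judged:
On the way:
1. the stamp stands flat and square in the empty box, and its head is pushed down to the stop (horizontal distance between stamp and docket_blank_box below 0.012 m and z of stamp in the frame of docket_blank_box below 0.003 m and angle between the x axis of stamp and the x axis of docket_blank, either way round below 0.17 rad and angle between stamp's own z axis and vertical below 0.06 rad and value of joint plunger above 0.0145 m), for 0.2 s.
At the end, for the whole second after the job is handed in: After printing (centre within 12 mm of the empty box's centre, under 10 degrees from square, flat, head within 1.5 mm of its stop for 0.2 s) the stamp stands upright, at rest and head up on the floor of its tray; pot and bottle within 30 mm of where they stood (horizontal distance between stamp and stamp_tray below 0.035 m and z of stamp in the frame of stamp_tray below 0.007 m and angle between stamp's own z axis and vertical below 0.08 rad and value of joint plunger below 0.002 m and linear speed of stamp below 0.02 m/s and distance of each of paste_pot, dropper_bottle from where it was at the start of the episode below 0.03 m); the robot touches nothing.
It fails at once if the head is pushed down to printing depth when the stamp is more than 20 mm from the middle of the empty box (a stray print) (value of joint plunger above 0.0135 m and horizontal distance between stamp and docket_blank_box above 0.02 m).
It fails at once if the paste pot or the dropper bottle is knocked over or pushed away (angle between any of paste_pot, dropper_bottle's own z axis and vertical above 0.5 rad or distance of any of paste_pot, dropper_bottle from where it was at the start of the episode above 0.03 m).
It also fails if it takes over 54 s, if anything falls off the work surface, if the arm or the gripper's body presses on something with over 40 N, if the wrist force passes 120 N, or if a joint passes its speed limit or range.

## Working session

There is one attempt and no reset: what is moved stays moved. The work goes in short steps, Python scripts to look and compute and a tool call to move; the robot and the scene stay as the last step left them, time stands still between calls to the robot, and variables do not carry over. Pictures are saved under pics/ and viewed, at most 10 in all, crops included, and the job is handed in when it is done.

```bash
ls; mkdir -p pics
```

Run:
```python
from bench import ctrl, viewer
import cv2
for n in ["top","side"]:
    p=viewer.camera_params(n);print(n,{k:(v if k!='view' else v) for k,v in p.items()})
    cv2.imwrite(f"pics/{n}0.png",cv2.resize(viewer.camera(n),None,fx=1.5,fy=1.5,interpolation=cv2.INTER_CUBIC))
o=ctrl.get_obs();print(o)
```

```text
bench.py
pics
top {'fovy': 52.484490151548805, 'cx': 257.06130820843646, 'cy': 198.5177831296052, 'view': array([[-0.02077577, -0.99945581,  0.02562142, -0.00679836],
       [ 0.98931183, -0.01685192,  0.14483821, -0.62424701],
       [-0.14432762,  0.0283567 ,  0.98912357, -0.93459212],
       [ 0.        ,  0.        ,  0.        ,  1.        ]])}
side {'fovy': 43.31912226692264, 'cx': 254.4935940881346, 'cy': 191.73420786534942, 'view': array([[-0.91806287, -0.396146  ,  0.01512954,  0.59533836],
       [ 0.2319788 , -0.50587684,  0.83082757, -0.23733845],
       [-0.32147534,  0.76626168,  0.55632422, -1.02355141],
       [ 0.        ,  0.        ,  0.        ,  1.        ]])}
{'time_s': 0.1, 'q': array([-1.43731261e+00,  1.81462054e-01,  1.60790611e+00, -1.61862401e-05,
        1.35380452e+00, -2.06358428e-01]), 'dq': array([-0.00148159, -0.00266687, -0.00120069, -0.00038597, -0.00018356,
        0.00144108]), 'joint_efforts': array([ 4.62827302e-04, -4.45880842e+01, -3.52239168e+01, -1.84001301e-04,
        4.16328083e-03,  6.06330474e-06]), 'eef_pos': array([ 0.19158185, -0.54161765,  0.2304778 ]), 'eef_rot': array([-7.89782692e-04,  9.85597514e-01,  1.69106229e-01,  2.08831339e-05]), 'wrist_force': array([-0.17121856,  0.15322425,  0.11156848]), 'torque': array([-0.01221754,  0.00636898,  0.01729854]), 'grasp_force': 0.0, 'opening': 1.0024852192887017}
```

View pics/top0.png

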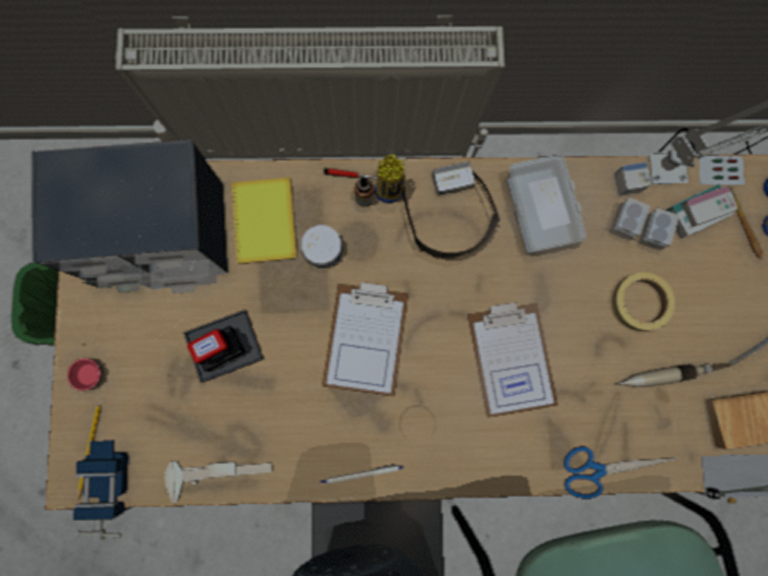

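View pics/side0.png

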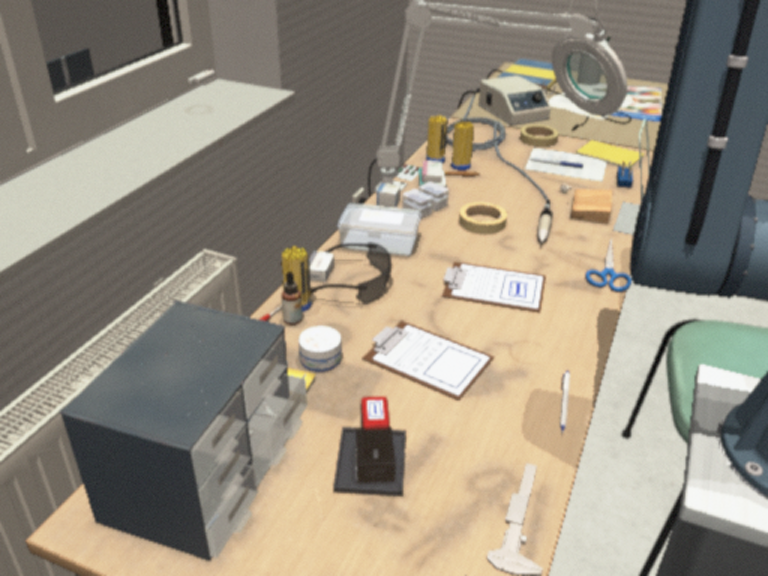

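The empty box is on the left clipboard (about (363,365) in the 1.5x top picture) and the stamp and tray are at (224,346). I'll crop these for accurate corners.

Create h.py:
```python
import numpy as np
from bench import ctrl, viewer
def ray(n,uv,z,p=None):
    p=p or viewer.camera_params(n); f=192/np.tan(np.radians(p['fovy']/2)); V=p['view']
    R,t=V[:3,:3],V[:3,3]; c=-R.T@t
    uv=np.atleast_2d(uv).astype(float)
    d=np.c_[(uv[:,0]-p['cx'])/f,-(uv[:,1]-p['cy'])/f,-np.ones(len(uv))]@R
    return c+d*((np.asarray(z)-c[2])/d[:,2])[:,None]
def proj(n,P,p=None):
    p=p or viewer.camera_params(n); f=192/np.tan(np.radians(p['fovy']/2)); V=p['view']
    c=np.atleast_2d(P)@V[:3,:3].T+V[:3,3]
    return np.c_[p['cx']-f*c[:,0]/c[:,2],p['cy']+f*c[:,1]/c[:,2]]
```

Run:
```python
from bench import ctrl, viewer
import cv2,numpy as np
t=viewer.camera("top");s=viewer.camera("side")
a=cv2.resize(t[200:264,115:185],None,fx=8,fy=8,interpolation=cv2.INTER_CUBIC) 
b=cv2.resize(t[185:265,205:285],None,fx=7,fy=7,interpolation=cv2.INTER_CUBIC)
cv2.imwrite("pics/ca.png",a);cv2.imwrite("pics/cb.png",b)
```

```text
(no output)
```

View pics/ca.png

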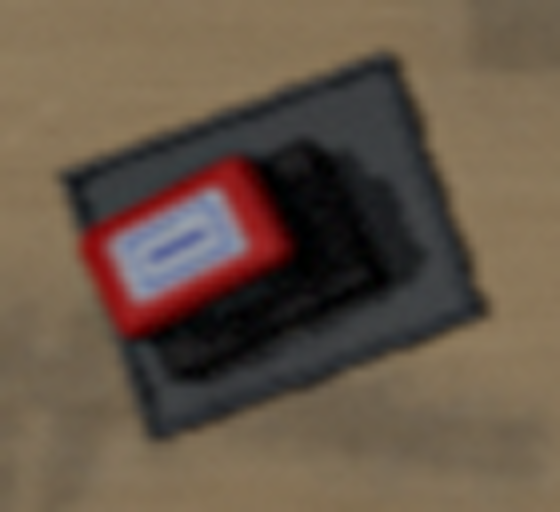

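View pics/cb.png

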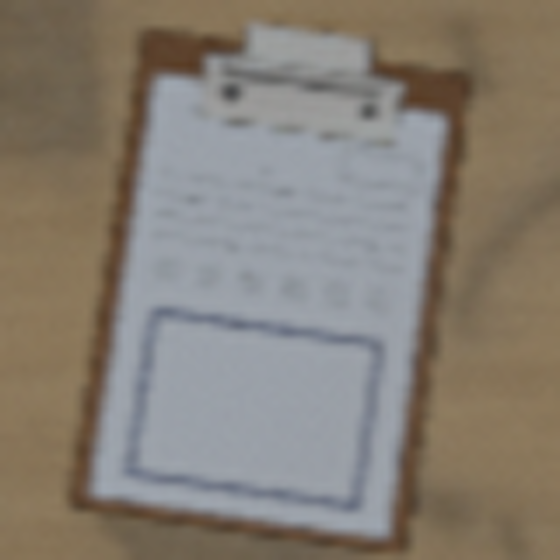

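Crop a shows the tray corners at (62,178), (388,55), (488,313), (152,438) and the red cap corners at (83,237), (240,155), (297,245), (130,337). Crop b shows the empty box corners at (155,312), (382,343), (355,507), (128,474).

Run:
```python
from h import *
import cv2
def go(name,pts,s,off,z):
    uv=(np.array(pts)+.5)/s-.5+off
    P=ray('top',uv,np.full(4,z)); e=np.diff(np.r_[P,P[:1]],axis=0)[:,:2]
    print(name,P.mean(0).round(4),np.linalg.norm(e,axis=1).round(4),np.degrees(np.arctan2(e[:,1],e[:,0])).round(1))
go('tray',[(62,178),(388,55),(488,313),(152,438)],8,(115,200),.011)
go('cap',[(83,237),(240,155),(297,245),(130,337)],8,(115,200),.104)
go('box',[(155,312),(382,343),(355,507),(128,474)],7,(205,185),.005)
go('board',[(142,32),(468,73),(403,547),(73,503)],7,(205,185),.005)
```

```text
tray [0.5519 0.2593 0.011 ] [0.1099 0.0898 0.1118 0.0885] [ -69.8 -158.5  109.5   20.2]
cap [0.5465 0.2607 0.104 ] [0.0502 0.0315 0.0539 0.0324] [ -62.7 -147.4  118.4   26.1]
box [0.515 0.024 0.005] [0.0847 0.0608 0.084  0.06  ] [-98.9 169.4  80.6 -10. ]
board [0.5601 0.0171 0.005 ] [0.1233 0.1773 0.1217 0.1763] [-98.2 170.8  81.3  -8.7]
```

Add to h.py:
```python
from scipy.spatial.transform import Rotation as Ro
def delta(pos,yawdeg):
    o=ctrl.get_obs(); R=Ro.from_quat(np.roll(o['eef_rot'],-1))
    T=Ro.from_euler('z',yawdeg,degrees=True)*Ro.from_euler('x',180,degrees=True)
    print('t',round(o['time_s'],2),'d',(R.inv().apply(np.array(pos)-o['eef_pos'])).round(4),'rv',(R.inv()*T).as_rotvec().round(4),
     'F',o['wrist_force'].round(1),'open',round(o['opening'],3),'tcp',o['eef_pos'].round(4))
```

```bash
python3 -c "
from h import *
delta([.5465,.2607,.2],28)"
```

```text
t 0.2 d [ 0.602  -0.6383  0.0316] rv [-0.0011 -0.0003 -0.1489] F [-0.2 -0.1 -0. ] open 1.006 tcp [ 0.1916 -0.5418  0.2307]
```

Units first: shifts go in shares of 0.8 m and turns go in shares of pi/2 rad. So -0.425 m / 0.8 = -0.5313, 0.4 m / 0.8 = 0.5, -0.149 rad / 1.5708 = -0.0949.

>>> {"api": "move_tool", "payload": {"plan": [[[0.05,-0.0538,0],[0,0,-0.0095],1],[[0.1,-0.1075,0],[0,0,-0.0191],1],[[0.15,-0.16,0],[0,0,-0.0286],1],[[0.2,-0.2125,0],[0,0,-0.0382],1],[[0.25,-0.2663,0],[0,0,-0.0477],1],[[0.3,-0.3188,0],[0,0,-0.0573],1],[[0.35,-0.3725,0],[0,0,-0.0668],1],[[0.4,-0.425,0],[0,0,-0.0764],1],[[0.45,-0.4775,0],[0,0,-0.0859],1],[[0.5,-0.5313,0],[0,0,-0.0949],1]]}}

```text
time_s: 1.45
eef_pos: [0.4277, -0.0062, 0.2316]
eef_rot: [0.0, 0.97, 0.242, 0.0]
wrist_force: [0.4, -0.2, 0.2]
opening: 1.004
grasp_force: 0.0
```

```bash
python3 -c "
from h import *
delta([.5465,.2607,.2],28)"
```

```text
t 1.45 d [ 0.2303 -0.1798  0.0316] rv [ 0.0008 -0.0007  0.0006] F [ 0.4 -0.2  0.2] open 1.004 tcp [ 0.4277 -0.0062  0.2316]
```

To row units: 0.2303 m / 0.8 = 0.2879, 0.184 m / 0.8 = 0.23.

>>> {"api": "move_tool", "payload": {"plan": [[[0.0575,-0.045,0.0075],[0,0,0],1],[[0.115,-0.09,0.015],[0,0,0],1],[[0.1725,-0.135,0.0225],[0,0,0],1],[[0.23,-0.18,0.03],[0,0,0],1],[[0.2879,-0.2248,0.0375],[0,0,0],1],[[0.2879,-0.2248,0.0395],[0,0,0],1]]}}

```text
time_s: 2.2
eef_pos: [0.546, 0.262, 0.1979]
eef_rot: [-0.0, 0.97, 0.244, -0.001]
wrist_force: [-0.1, -0.4, 0.5]
opening: 0.996
grasp_force: 0.0
```

Run:
```python
from h import *
import cv2
delta([.5465,.2607,.066],28)
p=viewer.camera_params('wrist'); im=viewer.camera('wrist'); print(p)
for nm,P in dict(ctr=[.5465,.2607,.104],grip=[.5465,.2607,.04]).items(): print(nm,proj('wrist',P,p))
cv2.imwrite('pics/w1.png',cv2.resize(im,None,fx=1.5,fy=1.5))
cv2.imwrite('pics/s1.png',cv2.resize(viewer.camera('side')[180:340,160:330],None,fx=3.5,fy=3.5,interpolation=cv2.INTER_CUBIC))
```

```text
t 2.2 d [1.000e-04 1.500e-03 1.319e-01] rv [-0.0011  0.0017  0.0042] F [-0.1 -0.4  0.5] open 0.996 tcp [0.546  0.262  0.1979]
{'fovy': 65.33665222880227, 'cx': 261.75460491245633, 'cy': 192.76283803271383, 'view': array([[ 4.72544713e-01, -8.81306593e-01, -4.28230304e-04,
        -2.79085010e-02],
       [ 8.32933468e-01,  4.46766357e-01, -3.26529724e-01,
        -5.40504662e-01],
       [ 2.87964117e-01,  1.53943207e-01,  9.45186837e-01,
        -5.46402738e-01],
       [ 0.00000000e+00,  0.00000000e+00,  0.00000000e+00,
         1.00000000e+00]])}
ctr [[262.39508469 196.10088653]]
grip [[262.29692224 175.33684697]]
```

View pics/w1.png

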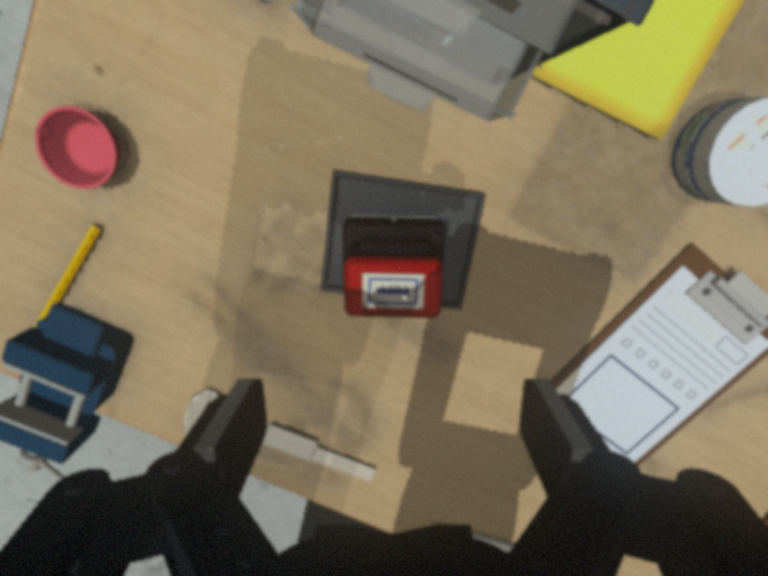

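The wrist view shows the cap's top face centred at (393,287) in the 1.5x picture, square to the tool. I'll compare that with the top camera estimate.

Run:
```python
from h import *
P=ray('wrist',[[262,191.2],[263,131.5],[269,152.5]],[.104,.011,.011]);print(P.round(4))
# cap near/far edges mid, housing: edges
print(ray('wrist',[[262,172],[262,210.5],[230,191],[294,191],[230,148],[297,145]],[.104]*4+[.04]*2).round(4))
```

```text
[[0.5493 0.2598 0.104 ]
 [0.5825 0.2761 0.011 ]
 [0.5653 0.2593 0.011 ]]
[[0.5639 0.2676 0.104 ]
 [0.534  0.2516 0.104 ]
 [0.5369 0.2834 0.104 ]
 [0.562  0.2363 0.104 ]
 [0.5556 0.2997 0.04  ]
 [0.59   0.2415 0.04  ]]
```

View pics/s1.png

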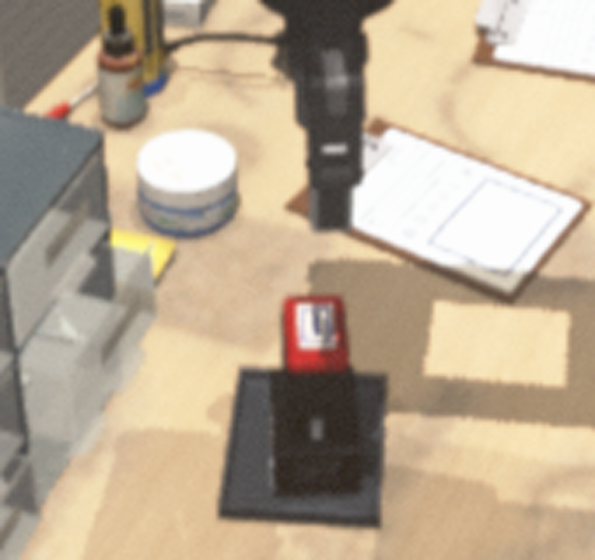

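```bash
python3 -c "
from h import *
delta([.548,.260,.068],28)"
```

```text
t 2.3 d [0.0031 0.0004 0.1306] rv [-0.0002  0.0022  0.0015] F [-0.2 -0.5  0.4] open 1.002 tcp [0.5454 0.259  0.1986]
```

To row units: 0.13 m / 0.8 = 0.1625, 0.115 m / 0.8 = 0.1438.

>>> {"api": "move_tool", "payload": {"plan": [[[0.0025,0.0013,0.0563],[0,0,0],1],[[0.0025,0.0013,0.1063],[0,0,0],1],[[0.0025,0.0013,0.1438],[0,0,0],1],[[0.0025,0.0013,0.1625],[0,0,0],1],[[0.0025,0.0013,0.1625],[0,0,0],1],[[0.0025,0.0013,0.1625],[0,0,0],1]]}}

```text
time_s: 3.05
eef_pos: [0.5495, 0.2588, 0.0714]
eef_rot: [0.0, 0.97, 0.242, 0.001]
wrist_force: [-0.7, -0.1, 0.5]
opening: 1.001
grasp_force: 0.0
```

```bash
python3 -c "
from h import *
delta([.548,.260,.068],28)"
```

```text
t 3.05 d [-0.0007 -0.0018  0.0034] rv [ 0.0007 -0.0026 -0.0004] F [-0.7 -0.1  0.5] open 1.001 tcp [0.5495 0.2588 0.0714]
```

>>> {"api": "move_tool", "payload": {"plan": [[[0,0,0],[0,0,0],0],[[0,0,0],[0,0,0],0],[[0,0,0],[0,0,0],0],[[0,0,0],[0,0,0],0],[[0,0,0],[0,0,0],0],[[0,0,0],[0,0,0],0],[[0,0,0],[0,0,0],0],[[0,0,0],[0,0,0],0]]}}

```text
time_s: 4.05
eef_pos: [0.5487, 0.2591, 0.07]
eef_rot: [-0.0, 0.97, 0.242, 0.001]
wrist_force: [1.6, 3.5, 4.8]
opening: 0.646
grasp_force: 67.8
```

```bash
python3 -c "
from h import *
delta([.548,.260,.168],28)"
```

```text
t 4.05 d [-0.0001 -0.0011 -0.098 ] rv [ 0.     -0.0012  0.0001] F [1.6 3.5 4.8] open 0.646 tcp [0.5487 0.2591 0.07  ]
```

Grasped: the opening of 0.646 is about 55 mm, which matches the head. Lifting.

To row units: -0.1 m / 0.8 = -0.125, -0.08 m / 0.8 = -0.1.

>>> {"api": "move_tool", "payload": {"plan": [[[0,0,-0.025],[0,0,0],0],[[0,0,-0.0625],[0,0,0],0],[[0,0,-0.1],[0,0,0],0],[[0,0,-0.125],[0,0,0],0],[[0,0,-0.125],[0,0,0],0]]}}

```text
time_s: 4.68
eef_pos: [0.549, 0.2588, 0.1713]
eef_rot: [0.0, 0.97, 0.242, 0.001]
wrist_force: [0.2, -0.7, -3.1]
opening: 0.645
grasp_force: 67.9
```

Run:
```python
from h import *
delta([.515,.024,.13],-9.4)
```

```text
t 4.67 d [-0.1403  0.1913  0.0411] rv [ 1.000e-04 -2.400e-03  6.527e-01] F [ 0.2 -0.7 -3.1] open 0.645 tcp [0.549  0.2588 0.1713]
```

To row units: 0.1913 m / 0.8 = 0.2391, 0.191 m / 0.8 = 0.2388, 0.653 rad / 1.5708 = 0.4157.

>>> {"api": "move_tool", "payload": {"plan": [[[-0.0375,0.05,0],[0,0,0.0828],0],[[-0.075,0.1,0],[0,0,0.1655],0],[[-0.1125,0.15,0],[0,0,0.2483],0],[[-0.15,0.2,0.0125],[0,0,0.331],0],[[-0.175,0.2388,0.0375],[0,0,0.4157],0],[[-0.1754,0.2391,0.05],[0,0,0.4157],0],[[-0.1754,0.2391,0.05],[0,0,0.4157],0],[[-0.1754,0.2391,0.05],[0,0,0.4157],0]]}}

```text
time_s: 5.68
eef_pos: [0.5143, 0.025, 0.1297]
eef_rot: [-0.0, 0.997, -0.081, -0.0]
wrist_force: [0.5, 0.6, -2.0]
opening: 0.644
grasp_force: 67.7
```

Run:
```python
from h import *
import cv2
delta([.515,.024,.1],-9.4)
p=viewer.camera_params('wrist'); im=viewer.camera('wrist')
print(ctrl.get_obs()['eef_pos'])
a=cv2.resize(im[90:340,130:390],None,fx=2,fy=2,interpolation=cv2.INTER_CUBIC)
ps=viewer.camera_params('side');s=viewer.camera('side');c=proj('side',[.515,.024,.06],ps)[0].astype(int);print('side crop origin',c-[62,62])
b=cv2.resize(s[c[1]-62:c[1]+62,c[0]-62:c[0]+62],(500,500),interpolation=cv2.INTER_CUBIC)
cv2.imwrite('pics/w2.png',a);cv2.imwrite('pics/s2.png',b)
```

```text
t 5.67 d [0.0009 0.0009 0.0297] rv [-0.0002  0.0003  0.0018] F [ 0.5  0.6 -2. ] open 0.644 tcp [0.5143 0.025  0.1297]
[0.51456358 0.0249912  0.13000603]
side crop origin [240 163]
```

View pics/w2.png

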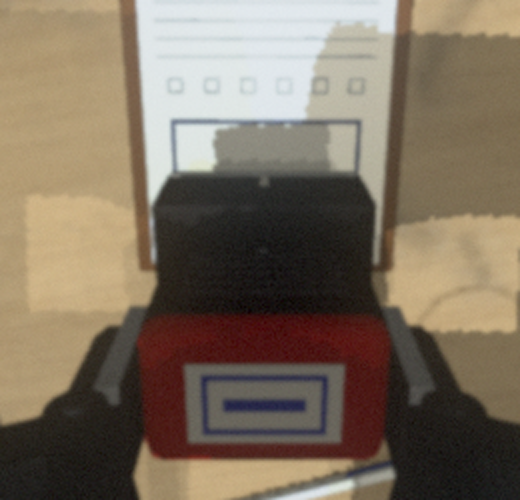

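Run:
```python
from h import *
o=ctrl.get_obs();t=o['eef_pos'];p=viewer.camera_params('wrist')
R=Ro.from_euler('z',-9.4,degrees=True).as_matrix()
g=lambda c,zz,x,ys:[c+R@[x,y,0]+[0,0,zz] for y in ys]
crop=lambda P:((proj('wrist',P,p)-[130,90])*2).round(0).tolist()
s=np.array([t[0],t[1],t[2]-.066])
print('bottom front',crop(g(s,0,.025,[.035,-.035])))
print('top front',crop(g(s,.036,.025,[.035,-.035])))
print('cap front',crop(g(s,.1,.018,[.028,-.028])))
print('cap back',crop(g(s,.1,-.018,[.028,-.028])))
print('centre cap',crop(g(s,.1,0,[0])), 'x+1cm',crop(g(s,.1,.01,[0])))
b=np.array([.515,.024,.005])
print('box far',crop(g(b,0,.03,[.042,-.042])),'x+1cm',crop(g(b,0,.04,[.042,-.042])))
```

```text
bottom front [[165.0, 174.0], [359.0, 175.0]]
top front [[147.0, 207.0], [377.0, 207.0]]
cap front [[125.0, 340.0], [396.0, 340.0]]
cap back [[137.0, 479.0], [384.0, 479.0]]
centre cap [[261.0, 412.0]] x+1cm [[261.0, 373.0]]
box far [[171.0, 127.0], [357.0, 127.0]] x+1cm [[170.0, 104.0], [358.0, 105.0]]
```

View pics/s2.png

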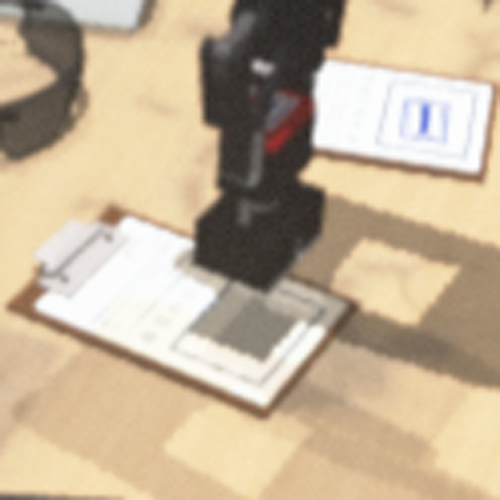

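To row units: 0.06 m / 0.8 = 0.075, 0.055 m / 0.8 = 0.0688.

>>> {"api": "move_tool", "payload": {"plan": [[[0.0034,0.0006,0.025],[0,0,0],0],[[0.0034,0.0006,0.05],[0,0,0],0],[[0.0034,0.0006,0.0625],[0,0,0],0],[[0.0034,0.0006,0.0688],[0,0,0],0],[[0.0034,0.0006,0.0725],[0,0,0],0],[[0.0034,0.0006,0.075],[0,0,0],0],[[0.0034,0.0006,0.075],[0,0,0],0]]}}

```text
time_s: 6.65
eef_pos: [0.5174, 0.0232, 0.0706]
eef_rot: [-0.0, 0.997, -0.082, 0.001]
wrist_force: [-2.3, 2.2, 4.9]
opening: 0.644
grasp_force: 68.6
```

Run:
```python
from h import *
delta([.517,.024,.055],-9.4)
```

```text
t 6.65 d [-0.0005 -0.0007  0.0156] rv [-0.0002 -0.0011 -0.    ] F [-2.3  2.2  4.9] open 0.644 tcp [0.5174 0.0232 0.0706]
```

Touched the paper at z = 0.0706. Now pressing.

To row units: 0.0155 m / 0.8 = 0.0194, 0.014 m / 0.8 = 0.0175.

>>> {"api": "move_tool", "payload": {"plan": [[[0,0,0.005],[0,0,0],0],[[0,0,0.01],[0,0,0],0],[[0,0,0.015],[0,0,0],0],[[0,0,0.0175],[0,0,0],0],[[0,0,0.0194],[0,0,0],0],[[0,0,0.0194],[0,0,0],0]]}}

```text
time_s: 7.4
eef_pos: [0.5176, 0.0232, 0.0559]
eef_rot: [-0.0, 0.997, -0.082, 0.001]
wrist_force: [-5.4, 1.2, 13.3]
opening: 0.645
grasp_force: 69.8
```

Run:
```python
from h import *
delta([.517,.024,.055],-9.4)
```

```text
t 7.4 d [-0.0007 -0.0007  0.0009] rv [-0.0001 -0.0015  0.    ] F [-5.4  1.2 13.3] open 0.645 tcp [0.5176 0.0232 0.0559]
```

To row units: 0.002 m / 0.8 = 0.0025, 0.001 m / 0.8 = 0.0013.

>>> {"api": "move_tool", "payload": {"plan": [[[0,0,0.0013],[0,0,0],0],[[0,0,0.0025],[0,0,0],0],[[0,0,0.0025],[0,0,0],0]]}}

```text
time_s: 7.78
eef_pos: [0.5178, 0.0231, 0.0558]
eef_rot: [0.0, 0.997, -0.082, 0.001]
wrist_force: [-12.3, 3.1, 31.6]
opening: 0.643
grasp_force: 72.1
```

The head is on its stop: force rose to 32 N with no further travel. I'll hold it briefly, release the pressure and lift.

>>> {"api": "move_tool", "payload": {"plan": [[[0,0,0],[0,0,0],0],[[0,0,0],[0,0,0],0],[[0,0,-0.005],[0,0,0],0],[[0,0,-0.0125],[0,0,0],0],[[0,0,-0.0225],[0,0,0],0],[[0,0,-0.0375],[0,0,0],0],[[0,0,-0.075],[0,0,0],0],[[0,0,-0.125],[0,0,0],0],[[0,0,-0.1625],[0,0,0],0],[[0,0,-0.1625],[0,0,0],0]]}}

```text
time_s: 9.02
eef_pos: [0.5187, 0.0226, 0.1847]
eef_rot: [0.0, 0.997, -0.082, 0.003]
wrist_force: [0.7, 0.0, -2.7]
opening: 0.646
grasp_force: 68.0
```

Run:
```python
from h import *
import cv2
# stamp should sit in centre of tray (0.552,0.259)
delta([.549,.2588,.18],28)
cv2.imwrite('pics/w3.png',cv2.resize(viewer.camera('wrist'),None,fx=1.2,fy=1.2))
```

```text
t 9.03 d [-0.0088 -0.2379  0.0046] rv [ 0.0022 -0.0056 -0.653 ] F [ 0.7  0.  -2.7] open 0.646 tcp [0.5187 0.0226 0.1847]
```

View pics/w3.png

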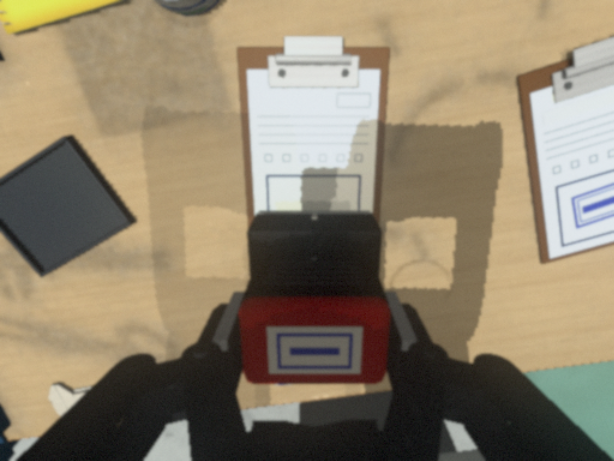

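The stamp hides the box here, so I'll move to a hover over the tray and check the print from the top camera before releasing.

To row units: -0.2379 m / 0.8 = -0.2974, -0.2 m / 0.8 = -0.25, -0.653 rad / 1.5708 = -0.4157.

>>> {"api": "move_tool", "payload": {"plan": [[[-0.0013,-0.05,0],[0,0,-0.07],0],[[-0.0038,-0.1,0],[0,0,-0.1401],0],[[-0.005,-0.15,0],[0,0,-0.2101],0],[[-0.0075,-0.2,0],[0,0,-0.2801],0],[[-0.0088,-0.25,0],[0,0,-0.3501],0],[[-0.011,-0.2974,0.005],[0,0,-0.4157],0],[[-0.011,-0.2974,0.005],[0,0,-0.4157],0],[[-0.011,-0.2974,0.005],[0,0,-0.4157],0]]}}

```text
time_s: 10.07
eef_pos: [0.5459, 0.2586, 0.176]
eef_rot: [0.0, 0.97, 0.242, -0.002]
wrist_force: [0.2, 0.1, -2.5]
opening: 0.646
grasp_force: 67.7
```

Run:
```python
from h import *
import cv2
t=viewer.camera('top')
delta([.549,.2588,.072],28)
cv2.imwrite('pics/t4.png',cv2.resize(t[185:265,115:285],None,fx=4.5,fy=4.5,interpolation=cv2.INTER_CUBIC))
```

```text
t 10.12 d [0.0029 0.0008 0.1046] rv [-0.0002  0.0027 -0.0012] F [ 0.3  0.1 -1.9] open 0.647 tcp [0.5463 0.2583 0.1766]
```

View pics/t4.png

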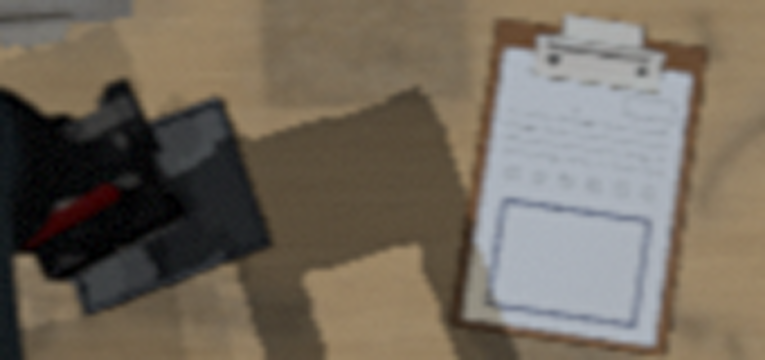

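The top view shows no mark in the box. Renders may not draw prints, and the stop was clearly felt, but the 12 N side load during that press leaves some doubt that the stamp stood flat. Time is ample (10 s of 54 s used), so I'll press again: stand it free in the box, let go, and press from above with shut fingers. That also lets me measure the cap height directly.

Run:
```python
from h import *
delta([.516,.024,.17],-9.4)
```

```text
t 10.12 d [-0.1365  0.1928  0.007 ] rv [6.000e-04 2.600e-03 6.516e-01] F [ 0.3  0.1 -1.9] open 0.647 tcp [0.5463 0.2583 0.1766]
```

To row units: 0.1928 m / 0.8 = 0.241, 0.16 m / 0.8 = 0.2, 0.6516 rad / 1.5708 = 0.4148.

>>> {"api": "move_tool", "payload": {"plan": [[[-0.0375,0.05,0],[0,0,0.0828],0],[[-0.075,0.1,0],[0,0,0.1655],0],[[-0.1125,0.15,0],[0,0,0.2483],0],[[-0.1438,0.2,0],[0,0,0.331],0],[[-0.1706,0.241,0.0088],[0,0,0.4148],0],[[-0.1706,0.241,0.05],[0,0,0.4148],0],[[-0.1706,0.241,0.0875],[0,0,0.4148],0],[[-0.1706,0.241,0.1125],[0,0,0.4148],0],[[-0.1706,0.241,0.1188],[0,0,0.4148],0],[[-0.1706,0.241,0.1188],[0,0,0.4148],0]]}}

```text
time_s: 11.38
eef_pos: [0.517, 0.0244, 0.0834]
eef_rot: [0.0, 0.997, -0.082, -0.0]
wrist_force: [0.3, 0.4, -1.8]
opening: 0.647
grasp_force: 67.7
```

Run:
```python
from h import *
delta([.516,.024,.072],-9.4)
```

```text
t 11.38 d [-0.0009  0.0005  0.0114] rv [ 0.0001 -0.      0.0002] F [ 0.3  0.4 -1.8] open 0.647 tcp [0.517  0.0244 0.0834]
```

To row units: 0.0125 m / 0.8 = 0.0156, 0.012 m / 0.8 = 0.015.

>>> {"api": "move_tool", "payload": {"plan": [[[0,0,0.0075],[0,0,0],0],[[0,0,0.0125],[0,0,0],0],[[0,0,0.015],[0,0,0],0],[[0,0,0.0156],[0,0,0],0],[[0,0,0.0156],[0,0,0],0],[[0,0,0.0156],[0,0,0],0]]}}

```text
time_s: 12.12
eef_pos: [0.5172, 0.025, 0.071]
eef_rot: [-0.0, 0.997, -0.081, 0.0]
wrist_force: [-2.8, 1.1, 3.6]
opening: 0.641
grasp_force: 68.5
```

To row units: -0.064 m / 0.8 = -0.08, -0.03 m / 0.8 = -0.0375.

>>> {"api": "move_tool", "payload": {"plan": [[[0,0,0],[0,0,0],1],[[0,0,0],[0,0,0],1],[[0,0,0],[0,0,0],1],[[0,0,0],[0,0,0],1],[[0,0,-0.0375],[0,0,0],1],[[0,0,-0.08],[0,0,0],1],[[0,0,-0.08],[0,0,0],0],[[0,0,-0.08],[0,0,0],0],[[0,0,-0.08],[0,0,0],0],[[0,0,-0.08],[0,0,0],0]]}}

```text
time_s: 13.38
eef_pos: [0.5163, 0.025, 0.1336]
eef_rot: [-0.0, 0.997, -0.081, -0.001]
wrist_force: [0.0, 0.1, 0.4]
opening: 0.143
grasp_force: 0.0
```

>>> {"api": "move_tool", "payload": {"plan": [[[0,0,0],[0,0,0],0],[[0,0,0],[0,0,0],0],[[0,0,0.0125],[0,0,0],0],[[0,0,0.025],[0,0,0],0],[[0,0,0.0325],[0,0,0],0],[[0,0,0.0375],[0,0,0],0],[[0,0,0.0375],[0,0,0],0]]}}

```text
time_s: 14.25
eef_pos: [0.517, 0.0249, 0.1048]
eef_rot: [0.0, 0.997, -0.081, -0.0]
wrist_force: [-2.7, -0.1, 4.4]
opening: 0.002
grasp_force: 2.2
```

Run:
```python
from h import *
delta([.517,.024,.089],-9.4)
```

```text
t 14.25 d [0.0001 0.0009 0.0158] rv [0.     0.0004 0.0013] F [-2.7 -0.1  4.4] open 0.002 tcp [0.517  0.0249 0.1048]
```

Cap contact at z = 0.1048, as expected for a stamp standing flat on the paper. Pressing down to about 0.089.

>>> {"api": "move_tool", "payload": {"plan": [[[0,0,0.0063],[0,0,0],0],[[0,0,0.0125],[0,0,0],0],[[0,0,0.0175],[0,0,0],0],[[0,0,0.02],[0,0,0],0],[[0,0,0.0213],[0,0,0],0],[[0,0,0.0219],[0,0,0],0],[[0,0,0.0219],[0,0,0],0],[[0,0,0.0219],[0,0,0],0]]}}

```text
time_s: 15.25
eef_pos: [0.5178, 0.0248, 0.0891]
eef_rot: [0.0, 0.997, -0.081, 0.001]
wrist_force: [-4.5, 1.2, 14.7]
opening: -0.002
grasp_force: 6.8
```

To row units: 0.0015 m / 0.8 = 0.0019, 0.001 m / 0.8 = 0.0013.

>>> {"api": "move_tool", "payload": {"plan": [[[-0.0006,0,0.0013],[0,0,0],0],[[-0.0006,0,0.0019],[0,0,0],0],[[-0.0006,0,0.0019],[0,0,0],0],[[-0.0006,0,0.0019],[0,0,0],0]]}}

```text
time_s: 15.75
eef_pos: [0.5181, 0.0248, 0.089]
eef_rot: [0.0, 0.997, -0.081, 0.002]
wrist_force: [-8.6, 1.1, 24.7]
opening: -0.0
grasp_force: 11.7
```

The head is firmly on the stop at z = 0.089. Next: rise, open, and regrip.

To row units: -0.045 m / 0.8 = -0.0563, -0.035 m / 0.8 = -0.0438.

>>> {"api": "move_tool", "payload": {"plan": [[[0,0,-0.0063],[0,0,0],0],[[0,0,-0.015],[0,0,0],0],[[0,0,-0.025],[0,0,0],0],[[0,0,-0.0438],[0,0,0],0],[[0,0,-0.0563],[0,0,0],1],[[0,0,-0.0563],[0,0,0],1],[[0,0,-0.0563],[0,0,0],1],[[0,0,-0.0563],[0,0,0],1],[[0,0,-0.0563],[0,0,0],1],[[0,0,-0.0563],[0,0,0],1]]}}

```text
time_s: 17.0
eef_pos: [0.5164, 0.025, 0.1305]
eef_rot: [-0.0, 0.997, -0.081, -0.0]
wrist_force: [-0.6, 0.2, 0.0]
opening: 0.996
grasp_force: 0.0
```

Run:
```python
from h import *
delta([.517,.0248,.071],-9.4)
```

```text
t 17.0 d [0.0006 0.0001 0.0595] rv [-0.      0.0004  0.0012] F [-0.6  0.2  0. ] open 0.996 tcp [0.5164 0.025  0.1305]
```

To row units: 0.059 m / 0.8 = 0.0738, 0.05 m / 0.8 = 0.0625.

>>> {"api": "move_tool", "payload": {"plan": [[[0,0,0.0375],[0,0,0],1],[[0,0,0.0625],[0,0,0],1],[[0,0,0.0738],[0,0,0],1],[[0,0,0.0738],[0,0,0],0],[[0,0,0.0738],[0,0,0],0],[[0,0,0.0738],[0,0,0],0],[[0,0,0.0738],[0,0,0],0],[[0,0,0.0738],[0,0,0],0],[[0,0,0.0738],[0,0,0],0],[[0,0,0.0738],[0,0,0],0]]}}

```text
time_s: 18.25
eef_pos: [0.5171, 0.025, 0.072]
eef_rot: [-0.0, 0.997, -0.081, 0.001]
wrist_force: [1.2, 1.9, 4.6]
opening: 0.646
grasp_force: 67.6
```

>>> {"api": "move_tool", "payload": {"plan": [[[0,0,-0.025],[0,0,0],0],[[0,0,-0.075],[0,0,0],0],[[0,0,-0.125],[0,0,0],0],[[0,0,-0.125],[0,0,0],0],[[0,0,-0.125],[0,0,0],0]]}}

```text
time_s: 18.88
eef_pos: [0.5153, 0.0251, 0.1699]
eef_rot: [-0.0, 0.997, -0.081, -0.001]
wrist_force: [-1.3, -0.2, -2.9]
opening: 0.647
grasp_force: 68.0
```

Run:
```python
from h import *
delta([.551,.259,.17],24)
```

```text
t 18.88 d [-2.700e-03 -2.366e-01 -1.000e-04] rv [-0.0008  0.0029 -0.5818] F [-1.3 -0.2 -2.9] open 0.647 tcp [0.5153 0.0251 0.1699]
```

To row units: -0.2366 m / 0.8 = -0.2958, -0.2 m / 0.8 = -0.25, -0.58 rad / 1.5708 = -0.3692.

>>> {"api": "move_tool", "payload": {"plan": [[[0,-0.05,0],[0,0,-0.0637],0],[[-0.0013,-0.1,0],[0,0,-0.1273],0],[[-0.0013,-0.15,0],[0,0,-0.191],0],[[-0.0025,-0.2,0],[0,0,-0.2546],0],[[-0.0025,-0.25,0],[0,0,-0.3183],0],[[-0.0034,-0.2958,0],[0,0,-0.3692],0],[[-0.0034,-0.2958,0.0375],[0,0,-0.3692],0],[[-0.0034,-0.2958,0.075],[0,0,-0.3692],0],[[-0.0034,-0.2958,0.1],[0,0,-0.3692],0],[[-0.0034,-0.2958,0.1],[0,0,-0.3692],0]]}}

```text
time_s: 20.12
eef_pos: [0.5499, 0.2582, 0.0884]
eef_rot: [0.0, 0.978, 0.207, -0.003]
wrist_force: [0.5, 0.0, -3.7]
opening: 0.645
grasp_force: 67.7
```

Run:
```python
from h import *
delta([.551,.259,.071],24)
```

```text
t 20.12 d [ 0.0014 -0.0003  0.0174] rv [-0.0011  0.0062 -0.002 ] F [ 0.5  0.  -3.7] open 0.645 tcp [0.5499 0.2582 0.0884]
```

To row units: 0.017 m / 0.8 = 0.0213, 0.016 m / 0.8 = 0.02.

>>> {"api": "move_tool", "payload": {"plan": [[[0,0,0.0088],[0,0,0],0],[[0,0,0.015],[0,0,0],0],[[0,0,0.02],[0,0,0],0],[[0,0,0.0213],[0,0,0],0],[[0,0,0.0213],[0,0,0],0]]}}

```text
time_s: 20.75
eef_pos: [0.5524, 0.2589, 0.0749]
eef_rot: [0.0, 0.978, 0.207, 0.0]
wrist_force: [-0.2, -0.5, -3.2]
opening: 0.646
grasp_force: 67.7
```

To row units: 0.0035 m / 0.8 = 0.0044, 0.003 m / 0.8 = 0.0038.

>>> {"api": "move_tool", "payload": {"plan": [[[0,0,0.0025],[0,0,0],0],[[0,0,0.0038],[0,0,0],0],[[0,0,0.0044],[0,0,0],0],[[0,0,0.0044],[0,0,0],0]]}}

```text
time_s: 21.25
eef_pos: [0.5524, 0.259, 0.0718]
eef_rot: [0.0, 0.978, 0.207, 0.0]
wrist_force: [-4.1, -0.9, 4.6]
opening: 0.643
grasp_force: 68.6
```

Contact with the tray floor. Release and retreat.

To row units: -0.13 m / 0.8 = -0.1625, -0.08 m / 0.8 = -0.1.

>>> {"api": "move_tool", "payload": {"plan": [[[0,0,0],[0,0,0],1],[[0,0,0],[0,0,0],1],[[0,0,0],[0,0,0],1],[[0,0,0],[0,0,0],1],[[0,0,0],[0,0,0],1],[[0,0,-0.0375],[0,0,0],1],[[0,0,-0.1],[0,0,0],1],[[0,0,-0.1625],[0,0,0],1],[[0,0,-0.1625],[0,0,0],1],[[0,0,-0.1625],[0,0,0],1]]}}

```text
time_s: 22.5
eef_pos: [0.5519, 0.2589, 0.2007]
eef_rot: [0.0, 0.978, 0.207, -0.0]
wrist_force: [1.0, -0.1, -1.0]
opening: 1.0
grasp_force: 0.0
```

Run:
```python
from h import *
import cv2
p=viewer.camera_params('wrist');im=viewer.camera('wrist').astype(int)
delta([.55,.259,.2],24)
b,g,r=im[...,0],im[...,1],im[...,2]
m=((r>110)&(g<60)&(b<60)).astype(np.uint8);m[:, :180]=0;m[:,340:]=0
pts=cv2.findNonZero(m);rc=cv2.minAreaRect(pts);print(rc)
print(ray('wrist',[rc[0]],[.104],p), proj('wrist',[[.5519,.2593,.104]],p))
```

```text
t 22.55 d [-0.0011 -0.0008 -0.0002] rv [-0.0004  0.0023 -0.0017] F [ 0.1 -0.1 -0.8] open 0.998 tcp [0.5513 0.2587 0.1998]
((258.7143249511719, 182.16616821289062), (57.83049011230469, 18.658939361572266), 3.5035314559936523)
[[0.56161469 0.26490849 0.104     ]] [[260.17517971 194.78825811]]
```

Run:
```python
from h import *
import cv2
p=viewer.camera_params('wrist');im=viewer.camera('wrist').astype(int)
b,g,r=im[...,0],im[...,1],im[...,2]
m=((r>60)&(r>1.8*g)).astype(np.uint8);m[:,:200]=0;m[:,320:]=0;m[:150]=0;m[250:]=0
rc=cv2.minAreaRect(cv2.findNonZero(m));print(rc,ray('wrist',[rc[0]],[.104],p))
c=ray('wrist',[rc[0]],[.104],p)[0]
if np.hypot(*(c[:2]-[.5519,.2593]))<.015: print(ctrl.hand_in())
```

```text
((261.5, 190.0), (38.0, 65.0), 90.0) [[0.55583887 0.2599416  0.104     ]]
the job is handed in; nothing more can be done
None
```

I handed the job in: the stamp was pressed fully to its stop in the empty box twice (the second time standing free) and is back upright in its tray. No printed mark showed in the box when I looked after the first press, so the print itself is confirmed only by the head's travel and the force at the stop.

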